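Set the bench tester to its third range and start the test

TASK

With a fingertip or the outside of the fingers, push the tester's range lever out of its parked end along the slot, counting the clicks, and leave it seated in the third notch without ever running on into the fourth. Then, with the lever left there, press the push button on the small switch box fully down and let it come up again. Only push and press: do not pinch the lever, do not pick up, shove or tip the button box, and leave everything else as it stands.

Things in the scene. Friction and masses are not known exactly. Their poses are not given: they have to be found in the camera images.
- tester: bench tester, a fixed grey box 130 mm (its x) by 260 mm (its y), flat top 75 mm above the table, with three meters on its front side (own -x, towards the robot). Origin under its centre. A black slot in the top runs along its own y through x = 0; five dark ticks on the plate, 36 mm from the slot on the front side, mark the five notches and a wider bar marks the park stretch at the -y end
- slot_start (a point): point on the tester's top (height 75 mm) on the slot's centre line, where the lever's centre is when joint lever = 0 (the parked end stop). Its axes are the tester's; the lever slides along +y. It is 72.5 mm from the tester's centre in -y
- lever_top (a point): centre of the top of the range lever's black upright paddle; moves with the lever. The paddle is 34 mm wide across the slot, 18 mm thick along it, and reaches from 6 to 48 mm above the tester's top, on a thin steel stem; it is made of a rear half and a front half, each 9 mm thick; push it on its rear (-y) face; nothing stands on the tester's top beside it
- lever (a joint): travel of the range lever along the slot, m, 0 to 0.145. It starts at rest anywhere in the free stretch 0 to 0.024 (about 1 N of friction). Notches 1 to 5 seat it at 0.051, 0.073, 0.095, 0.117 and 0.139, with humps midway (0.040, 0.062, 0.084, 0.106, 0.128). Pushing over a hump takes about 4 to 8 N, then the lever snaps ahead into the next notch by itself and stays there
- button_box: loose small grey switch box 84 x 68 mm, 48 mm high, 0.5 to 0.85 kg, with a round black push button on top; stands left or right of the tester. Origin under its centre
- button_top (a point): centre of the top of the push button's cap (34 mm across), 68 mm above the table when up, on the button box; the button is pressed straight down
- button (a joint): button travel, m: 0 up, 0.006 fully down (sprung, about 5 N fully down); counts as pressed beyond 0.004
- dial_box: bystander switch box, the same 84 x 68 mm grey housing 48 mm high as the button box but with a bar-shaped rotary knob on top; loose, origin under its centre
- slotted_housing: bystander: upright dark steel ring housing with slots, 124 mm across, 95 mm high, loose, origin under its centre
- bearing_ring: bystander: steel ring 72 mm across, 30 mm high, loose, origin under its centre
- white_ring: bystander: white plastic ring 68 mm across, 20 mm high, loose, origin under its centre
- spacer_ring: bystander: dark steel ring 48 mm across, 22 mm high, loose, origin under its centre
- grease_jar: bystander: jar 60 mm across, 70 mm high, loose, origin under its centre
- wrench: bystander: steel wrench 180 mm long lying flat along its own x, 8 mm high, loose, origin at its middle on the table
- screwdriver: bystander: screwdriver 200 mm long lying along its own x, 26 mm high, loose, origin at its middle on the table

How it is judged:
By the outcome, as a careful person would: the job done as asked, in the order asked, and still so for the second after the job is handed in, with the robot touching nothing.
It also fails if it takes over 64 s, if anything falls off the work surface, if the arm or the gripper's body presses on something with over 40 N, if the wrist force passes 120 N, or if a joint passes its speed limit or range.

ROBOT

A 6-joint arm with a two-finger parallel gripper is mounted at the origin on the work surface. World frame = base frame: x ahead of the robot, y to its left, z up, the work surface at z = 0. Lengths are in mm, angles in rad, forces in N, time in s.
With the tool pointing down it reaches from about 300 to 825 mm from the base axis. Payload 5.4 kg.
Tool frame: the origin (TCP) lies on the mounting face of the last link; the fingertips stand ctrl.tip_reach ahead of it and the grasp point (between the pads) lies 171 mm ahead of it (ctrl.tip_reach is the distance from the TCP to the fingertips, in mm); z points along the fingers, x is the direction in which the jaws open and shut, and the axes are right-handed (so a half turn about z gives the same grasp; the last joint's range is limited). The gripper opens to 92 mm and grips with 3 to 60 N. Pads are 20 mm wide; open, the fingers measure 128 mm over their backs; the gripper's body (75 mm by 189 mm) begins 69 mm behind the grasp point.
Start: joints at [-1.378, 0.158, 1.597, -0, 1.386, -0.21], TCP at [225.373, -528.975, 404.701] pointing down, gripper open.
Joint ranges: [-2.91, 2.91], [-0.94, 2.29], [0.18, 2.7], [-1.29, 4.43], [0.17, 2.64], [-3, 3]. Speed limits (rad/s): [2.57, 2.57, 3.14, 3.14, 3.14, 3.14].

INTERFACE

Orientations are given as a 3x3 rotation matrix whose columns are the frame's x, y, z axes.
In Python, from rig import status, eyes, ctrl gives the robot as it stands.
- The arm moves only by the tool jog_arm, never from a script. Its argument "motion" is a list of rows, each an object with "travel": the shift along the tool's x, y, z in m, a list of three; "rot": the turn, a rotation vector about the tool's x, y, z in rad, a list of three; "gripper": the gripper command: -1 is shut, 1 is fully open, values between are in proportion. In form: [{"travel": [dx, dy, dz], "rot": [ax, ay, az], "gripper": gripper}, ...]. A call has 1 to 8 rows; each row shifts and turns the commanded pose from where the row before left it, along the tool's axes as they then stand; what a row does not reach is not made up. A row lasts 1/8 s, in which the tool goes at most 62.5 mm and 10.7 degrees, less where a joint would pass 70% of its speed; a pose out of reach is approached as far as the arm can. A call with a gripper value outside its range is refused whole. The fingers move at their own pace and stop on an object; the grip force is fixed at half the most. Time passes only in rows, so rows that do not move let the fingers close. It gives the time, the measured TCP pose, the force and the opening at its end, in the units of the state.
- status.sense(): the state, without advancing time (a new reading comes with each control period).
- eyes.grab_frame(name): name is "scene" or "top"; returns a dict with "color" (400x640x3 uint8, red, green, blue), "intrinsics" (3x3 intrinsics, pixels), "R" (3x3) and "t" (3): a world point X has camera coordinates R X + t. Camera axes: x right, y down, z forward; pixel columns grow to the right and rows downward; lengths in mm; the calibration is good to about 2 mm. A picture is of the moment at which its call begins. There is no depth.
- ctrl.job_done(): hands the job in, once; it reports no verdict.
The state is a dict: "t": time; "joint_pos": joint angles; "joint_velocities": joint speeds; "effort": joint torques, N m; "eef_pos": TCP position; "tcp_rot": TCP orientation; "wrist_force": force on the tool from outside, world axes, zero at the start; "torque": the same for the moment, N m; "grip_width": finger opening in mm.
Only numpy, scipy, OpenCV 4.12 (cv2) and the standard library are available. Lean on these libraries where they do the work, as an engineer would, in place of code of your own. Each camera call takes 0.05 s, during which the arm holds its last target.

## Working session

There is one attempt and no reset: what is moved stays moved. The work goes in short steps, Python scripts to look and compute and a tool call to move; the robot and the scene stay as the last step left them, time stands still between calls to the robot, and variables do not carry over. Pictures are saved under pics/ and viewed, and the job is handed in when it is done.

Besides the shell and the picture viewer there is one more tool, called as name(argument=value, ...), one argument or row to a line, values as JSON. jog_arm: Moves the arm, as the interface text tells. Its arguments: {"type":"object","properties":{"motion":{"type":"array"}},"required":["motion"]}

```bash
ls; mkdir -p pics
python3 - <<'E'
from rig import status, eyes, ctrl
import cv2,numpy as np
print(ctrl.tip_reach)
for n in("scene","top"):
    f=eyes.grab_frame(n); cv2.imwrite(f"pics/{n}0.png",f["color"][:,:,::-1]); np.savez(f"{n}0.npz",**f)
    print(n,f["intrinsics"],f["R"],f["t"])
s=status.sense()
for k in s: print(k,np.round(s[k],3))
E
```

```text
pics
190.1
scene [[371.85046685   0.         324.85865734]
 [  0.         371.85046685 201.84864994]
 [  0.           0.           1.        ]] [[-0.64773896  0.76162763 -0.0189103 ]
 [ 0.54303079  0.44413553 -0.7126438 ]
 [-0.53437047 -0.47187603 -0.70127114]] [ 346.88711339 -223.68873549 1180.81843713]
top [[365.55612505   0.         325.56759057]
 [  0.         365.55612505 201.88101262]
 [  0.           0.           1.        ]] [[ 0.01487675 -0.99974464 -0.01700965]
 [-0.98500401 -0.01172874 -0.17213231]
 [ 0.17188885  0.01931535 -0.98492697]] [ 11.82339777 583.85140567 984.50806987]
t 0.1
joint_pos [-1.378  0.159  1.598 -0.     1.386 -0.21 ]
joint_velocities [ 0.002 -0.002 -0.004  0.002 -0.     0.002]
effort [ 1.0000e-03 -3.8651e+01 -3.2296e+01  7.0000e-02  3.4000e-02 -0.0000e+00]
eef_pos [ 225.32  -528.744  403.841]
tcp_rot [[ 0.392 -0.92  -0.   ]
 [-0.92  -0.392  0.002]
 [-0.002 -0.    -1.   ]]
wrist_force [ 0.12  -0.265  0.236]
torque [ 0.03   0.066 -0.048]
grip_width 91.433
```

View pics/scene0.png

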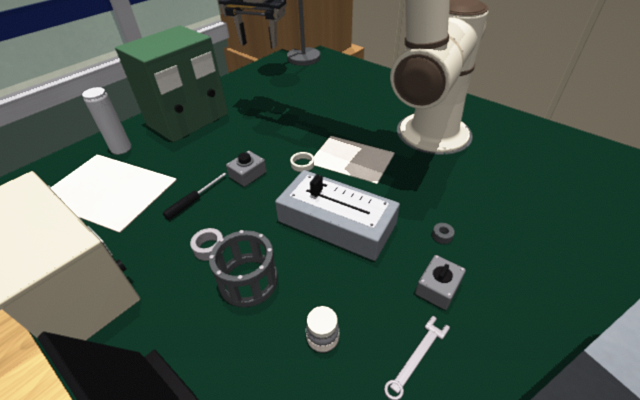

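View pics/top0.png

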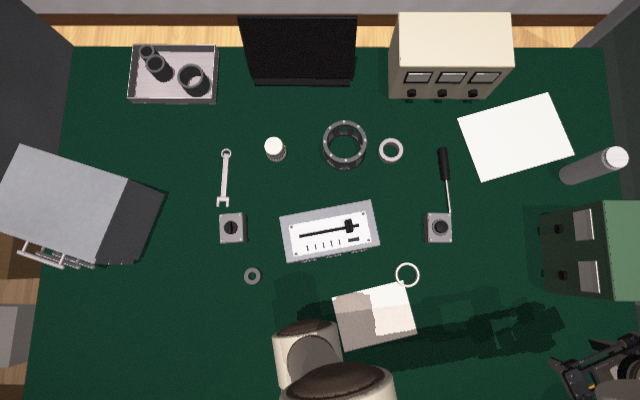

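Run:
```python
import cv2
im=cv2.imread("pics/top0.png")
c=cv2.resize(im[190:275,265:395],None,fx=6,fy=6,interpolation=cv2.INTER_CUBIC);cv2.imwrite("pics/z1.png",c)
c=cv2.resize(im[205:250,415:465],None,fx=8,fy=8,interpolation=cv2.INTER_CUBIC)
im=cv2.imread("pics/scene0.png")
d=cv2.resize(im[145:190,220:270],None,fx=8,fy=8,interpolation=cv2.INTER_CUBIC)
cv2.imwrite("pics/z2.png",cv2.hconcat([c,d]))
c=cv2.resize(im[165:260,270:405],None,fx=5.8,fy=5.8,interpolation=cv2.INTER_CUBIC);cv2.imwrite("pics/z3.png",c)
```

```text
(no output)
```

View pics/z1.png

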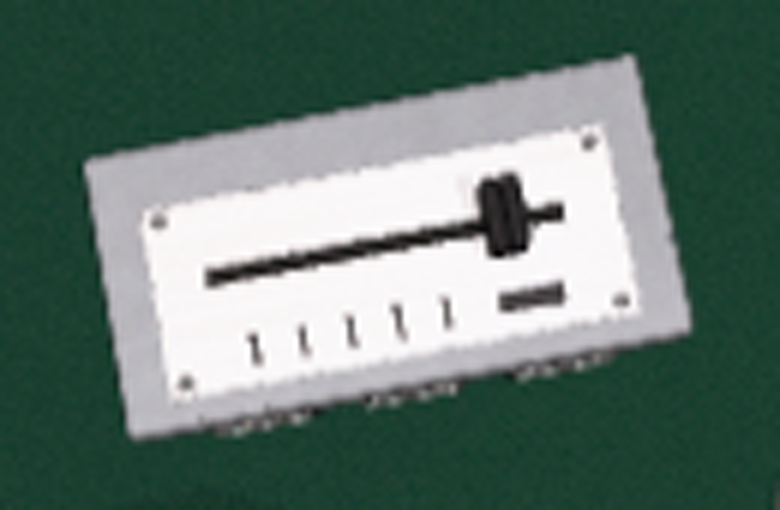

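View pics/z2.png

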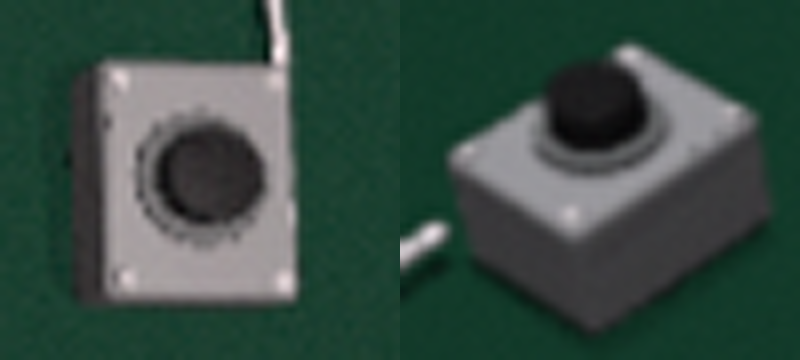

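View pics/z3.png

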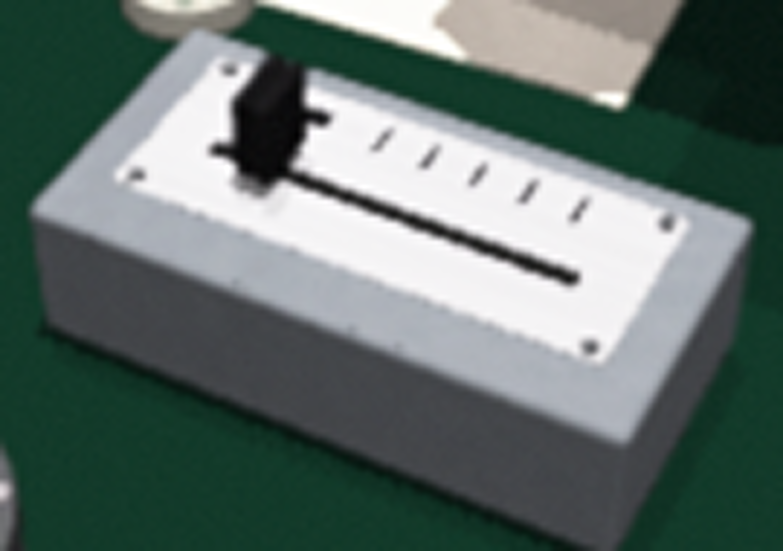

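```bash
cat > h.py <<'E'
import numpy as np,cv2
def ray(f,p,z):
    K,R,t=f["intrinsics"],f["R"],f["t"]; c=-R.T@t
    d=R.T@np.linalg.solve(K,[p[0],p[1],1.]); return (c+d*(z-c[2])/d[2])
def proj(f,X):
    x=f["intrinsics"]@(f["R"]@np.asarray(X,float)+f["t"]); return x[:2]/x[2]
E
python3 - <<'E'
from h import *
T=dict(np.load("top0.npz"));S=dict(np.load("scene0.npz"))
for f in(T,S): print("cam",-f["R"].T@f["t"])
u=lambda p,s,o:((np.array(p)+.5)/s-.5)+o
ct=[u(p,6,(265,190)) for p in[(87,160),(633,57),(692,330),(132,438)]]
cs=[u(p,5.8,(270,165)) for p in[(625,440),(33,208),(195,30),(752,225)]]
for f,cc in((T,ct),(S,cs)):
    P=np.array([ray(f,p,75)[:2] for p in cc]); print(P.round(1),"ctr",P.mean(0))
    y=(P[0]+P[3]-P[1]-P[2])/2; x=(P[0]+P[1]-P[2]-P[3])/2
    print(np.linalg.norm(y),np.linalg.norm(x),"yaw",np.arctan2(-y[0],y[1]),np.arctan2(x[1],x[0]))
for n,f,pp in(("top",T,[u(p,6,(265,190)) for p in[(206,278),(564,211)]]),("sc",S,[u(p,5.8,(270,165)) for p in[(580,278),(212,148)]])):
    P=[ray(f,p,75)[:2] for p in pp]; print(n,"slot",P, np.linalg.norm(P[0]-P[1]),(P[0]+P[1])/2)
# lever
print("lever top",ray(T,u((503,213),6,(265,190)),123),ray(S,u((270,82),5.8,(270,165)),123))
# button
print("button",ray(T,u((211,173),8,(415,205)),68),ray(S,u((596-400,92),8,(220,145)),68))
E
```

```text
cam [ 4.05694124e+02 -3.47892345e-01  1.07036935e+03]
cam [977.15667329 392.34921881 675.22324282]
[[ 537.7  146.5]
 [ 588.7 -103.7]
 [ 464.  -129.5]
 [ 412.3  121.6]] ctr [500.70078654   8.7450514 ]
255.8432307647132 127.59704080778407 yaw 0.20200257091395607 0.1997047980207385
[[ 537.8  146.8]
 [ 589.1 -103.6]
 [ 466.4 -128.8]
 [ 416.2  123. ]] ctr [502.35137804   9.35033708]
256.1623209166777 124.60754914862892 yaw 0.19937387859853994 0.19798726381034726
top slot [array([484.44440298,  90.36605458]), array([517.09684925, -71.92578292])] 165.54402063095273 [500.77062612   9.22013583]
sc slot [array([482.46183457,  87.65611093]), array([517.64241417, -71.89033996])] 163.37913934522248 [500.05212437   7.88288549]
lever top [510.51154069 -42.08328713 123.        ] [512.04344176 -42.82605625 123.        ]
button [ 516.85311927 -297.5193036    68.        ] [ 518.31955507 -297.21300536   68.        ]
```

jog_arm(
  motion=[
    {"travel":[0,0,0],"rot":[0,0,0.1],"gripper":-1},
    {"travel":[0,0,0],"rot":[0,0,0.1],"gripper":-1},
    {"travel":[-0.037,-0.037,0],"rot":[0,0,0],"gripper":-1},
    {"travel":[-0.037,-0.037,0],"rot":[0,0,0],"gripper":-1},
    {"travel":[-0.037,-0.037,0],"rot":[0,0,0],"gripper":-1},
    {"travel":[-0.037,-0.037,0],"rot":[0,0,0],"gripper":-1},
    {"travel":[-0.037,-0.037,0],"rot":[0,0,0],"gripper":-1},
    {"travel":[-0.037,-0.037,0],"rot":[0,0,0],"gripper":-1},
  ],
)

```text
t: 1.1
eef_pos: [398.7, -265.2, 404.4]
tcp_rot: [[0.201, -0.98, -0.0], [-0.98, -0.201, 0.0], [-0.0, 0.0, -1.0]]
wrist_force: [2.1, -0.2, -0.4]
grip_width: 13.7
```

```bash
cat >> h.py <<'E'
yaw=0.20; TY=np.array([-np.sin(yaw),np.cos(yaw),0]);TX=np.array([np.cos(yaw),np.sin(yaw),0])
S0=np.array([515.7,-62.1,75]); BT=np.array([517.6,-297.4,68])
def rep():
    from rig import status
    s=status.sense(); R=np.array(s["tcp_rot"]); p=np.array(s["eef_pos"]); tip=p+R[:,2]*190.1
    print("t",round(float(s["t"]),2),"tip",tip.round(1),"Rx",R[:,0].round(3),"Rz",R[:,2].round(3),"s",round(float((tip-S0)@TY),1),"lat",round(float((tip-S0)@TX),1),"F",np.round(s["wrist_force"],1),"w",np.round(s["grip_width"],1))
    return s,R,tip
def go(target):
    s,R,tip=rep(); print("tool delta",(R.T@(target-tip)).round(1))
E
python3 -c "
from h import *
go(np.append((S0-27*TY)[:2],95))"
```

```text
t 1.1 tip [ 398.6 -265.1  214.3] Rx [ 0.201 -0.98  -0.   ] Rz [-0.  0. -1.] s -175.7 lat -155.1 F [ 2.1 -0.2 -0.4] w 13.7
tool delta [-148.3 -155.5  119.3]
```

jog_arm(
  motion=[
    {"travel":[-0.036,-0.039,0],"rot":[0,0,0],"gripper":-1},
    {"travel":[-0.036,-0.039,0],"rot":[0,0,0],"gripper":-1},
    {"travel":[-0.036,-0.039,0],"rot":[0,0,0],"gripper":-1},
    {"travel":[-0.036,-0.039,0],"rot":[0,0,0],"gripper":-1},
    {"travel":[0,0,0.03],"rot":[0,0,0],"gripper":-1},
    {"travel":[0,0,0.03],"rot":[0,0,0],"gripper":-1},
    {"travel":[0,0,0.03],"rot":[0,0,0],"gripper":-1},
    {"travel":[0,0,0.01],"rot":[0,0,0],"gripper":-1},
  ],
)

```text
t: 2.1
eef_pos: [521.0, -93.9, 302.4]
tcp_rot: [[0.201, -0.979, -0.004], [-0.979, -0.201, 0.002], [-0.003, 0.004, -1.0]]
wrist_force: [0.1, -0.2, 0.7]
grip_width: 0.6
```

```bash
cat > look.py <<'E'
import sys
from h import *
from rig import eyes
go(np.append((S0-27*TY)[:2],95))
im=[]
for n,(a,b,c,d) in (("scene",(110,260,260,420)),("top",(170,290,250,410))):
    f=eyes.grab_frame(n); np.savez(f"{n}_{sys.argv[1]}.npz",**f)
    im.append(cv2.resize(f["color"][a:b,c:d,::-1],(640,int((b-a)*640/(d-c))),interpolation=cv2.INTER_CUBIC))
    cv2.imwrite(f"pics/{n}_{sys.argv[1]}.png",im[-1])
E
python3 look.py a
```

```text
t 2.1 tip [520.3 -93.6 112.3] Rx [ 0.201 -0.979 -0.003] Rz [-0.004  0.002 -1.   ] s -31.8 lat -1.8 F [ 0.1 -0.2  0.7] w 0.6
tool delta [-4.7 -1.9 17.3]
```

View pics/scene_a.png

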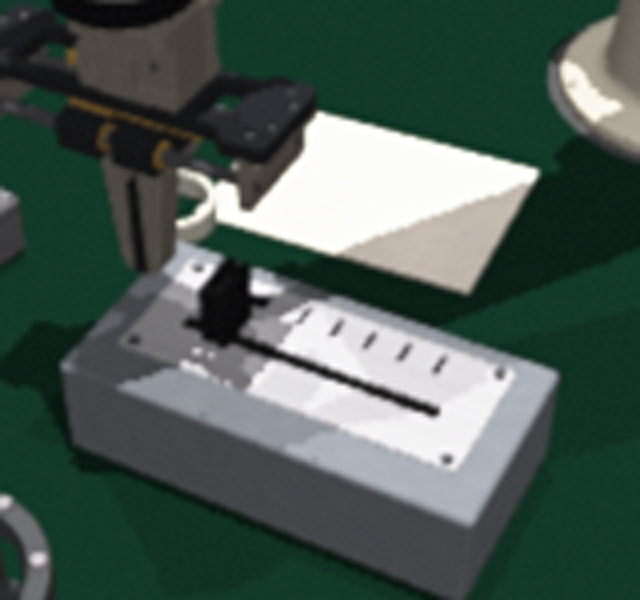

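View pics/top_a.png

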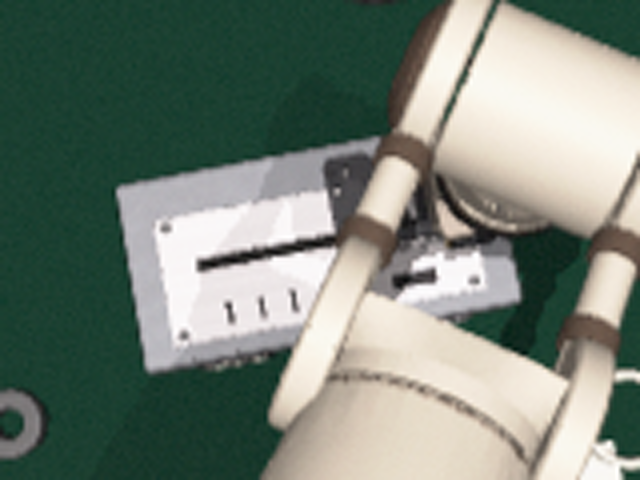

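Run:
```python
from h import *
f=dict(np.load("scene_a.npz"))
tip=np.array([520.3,-93.6,112.3])
for n,X in [("tip",tip)]+[((o,x,z),tip+o*TY+x*TX+[0,0,z]) for o in(9,18) for x in (-10,10) for z in(0,)]+[((o,x,z),tip+o*TY+x*TX+[0,0,z]) for o in(50,80,95) for x in (0,) for z in(60,88)]:
    print(n,((proj(f,X)-[260,110])*4).round())
```

```text
tip [151. 260.]
(9, -10, 0) [173. 255.]
(9, 10, 0) [155. 275.]
(18, -10, 0) [186. 259.]
(18, 10, 0) [168. 279.]
(50, 0, 60) [221. 203.]
(50, 0, 88) [219. 162.]
(80, 0, 60) [269. 219.]
(80, 0, 88) [269. 178.]
(95, 0, 60) [294. 228.]
(95, 0, 88) [294. 186.]
```

jog_arm(
  motion=[
    {"travel":[0,0,0.012],"rot":[0,0,0],"gripper":-1},
    {"travel":[0,-0.002,0],"rot":[0,0,0],"gripper":-1},
    {"travel":[-0.006,0,0],"rot":[0,0,0],"gripper":-1},
    {"travel":[-0.006,0,0],"rot":[0,0,0],"gripper":-1},
    {"travel":[-0.006,0,0],"rot":[0,0,0],"gripper":-1},
    {"travel":[0,0,0],"rot":[0,0,0],"gripper":-1},
    {"travel":[0,0,0],"rot":[0,0,0],"gripper":-1},
  ],
)

```text
t: 3.08
eef_pos: [520.3, -76.3, 292.8]
tcp_rot: [[0.202, -0.979, 0.0], [-0.979, -0.202, -0.0], [0.0, -0.0, -1.0]]
wrist_force: [-0.2, -0.6, 0.6]
grip_width: 0.4
```

```bash
python3 look.py b
```

```text
t 3.08 tip [520.3 -76.3 102.7] Rx [ 0.202 -0.979  0.   ] Rz [ 0. -0. -1.] s -14.9 lat 1.7 F [-0.2 -0.6  0.6] w 0.4
tool delta [12.1  1.7  7.7]
```

View pics/scene_b.png

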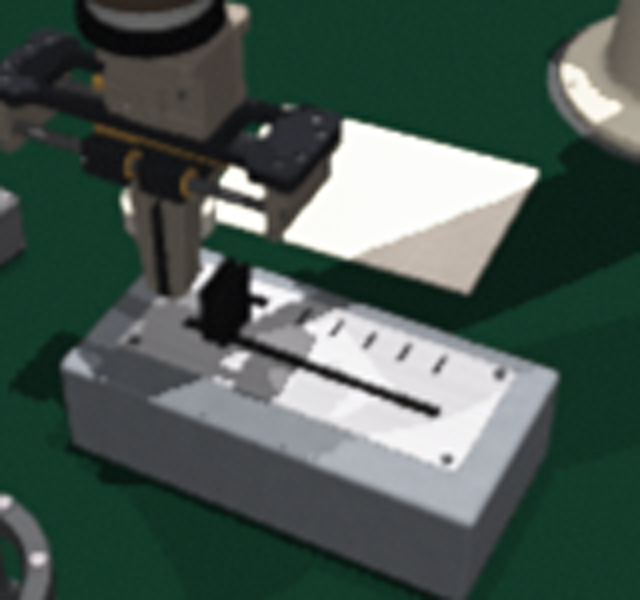

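jog_arm(
  motion=[
    {"travel":[0,0,0.006],"rot":[0,0,0],"gripper":-1},
    {"travel":[-0.004,0,0],"rot":[0,0,0],"gripper":-1},
    {"travel":[-0.004,0,0],"rot":[0,0,0],"gripper":-1},
    {"travel":[-0.004,0,0],"rot":[0,0,0],"gripper":-1},
    {"travel":[-0.004,0,0],"rot":[0,0,0],"gripper":-1},
  ],
)

```text
t: 3.8
eef_pos: [517.0, -60.5, 286.7]
tcp_rot: [[0.202, -0.979, 0.0], [-0.979, -0.202, -0.001], [0.001, -0.0, -1.0]]
wrist_force: [-0.5, -2.6, -1.6]
grip_width: 0.3
```

jog_arm(
  motion=[
    {"travel":[-0.003,0,0],"rot":[0,0,0],"gripper":-1},
    {"travel":[-0.003,0,0],"rot":[0,0,0],"gripper":-1},
  ],
)

```text
t: 4.05
eef_pos: [515.9, -55.2, 286.8]
tcp_rot: [[0.202, -0.979, 0.001], [-0.979, -0.202, -0.002], [0.003, -0.0, -1.0]]
wrist_force: [1.0, -8.0, -2.4]
grip_width: 0.7
```

jog_arm(
  motion=[
    {"travel":[-0.003,0,0],"rot":[0,0,0],"gripper":-1},
    {"travel":[-0.003,0,0],"rot":[0,0,0],"gripper":-1},
  ],
)

```text
t: 4.3
eef_pos: [514.6, -49.1, 286.8]
tcp_rot: [[0.201, -0.98, 0.0], [-0.98, -0.201, -0.001], [0.001, -0.0, -1.0]]
wrist_force: [0.7, -3.2, -1.5]
grip_width: 0.5
```

```bash
python3 look.py c
```

```text
t 4.3 tip [514.7 -49.2  96.7] Rx [ 0.201 -0.98   0.001] Rz [ 0.    -0.001 -1.   ] s 12.9 lat 1.6 F [ 0.7 -3.2 -1.5] w 0.5
tool delta [39.8  1.7  1.7]
```

View pics/scene_c.png

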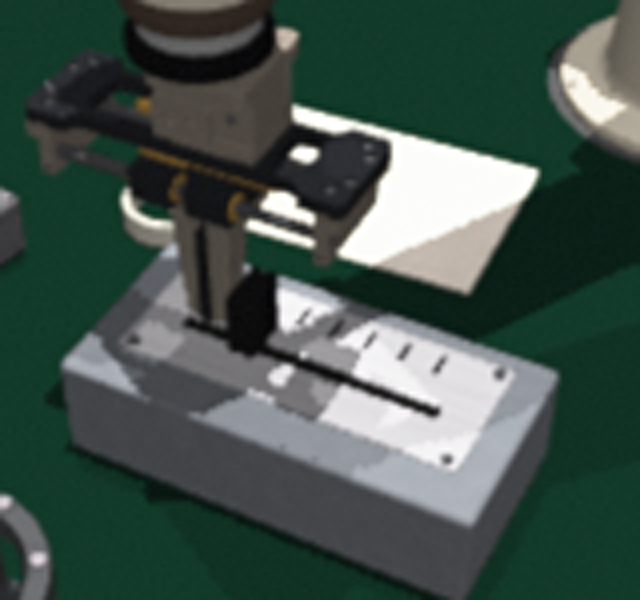

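```bash
cat > lev.py <<'E'
from h import *
def lever(f):
    g=f["color"].max(2).astype(np.uint8)
    m=(g<38).astype(np.uint8)
    # stripe rows/cols: rightmost edge of the paddle's top part = +y,-x top corner
    n,l,st,c=cv2.connectedComponentsWithStats(m[160:250,290:380]); out=[]
    for i in range(1,n):
        if st[i,4]>60: out.append((st[i]+[290,160,0,0,0]).tolist())
    return out
if __name__=="__main__":
    import sys
    for k in sys.argv[1:]:
        f=dict(np.load(f"scene_{k}.npz" if k!="0" else "scene0.npz")); print(k,lever(f))
E
python3 lev.py 0 a b c
python3 - <<'E'
from h import *
f=dict(np.load("scene0.npz"))
# predicted silhouette of paddle vs lever travel
for L in (20,30,35,38,40,45,51,73,95):
    P=[proj(f,S0+TY*(L+a)+TX*b+[0,0,z]) for a in(-9,9) for b in(-17,17) for z in(6,48)]
    P=np.array(P); print(L,P.min(0).round(1),P.max(0).round(1))
E
python3 - <<'E'
import numpy as np,cv2
f=np.load("scene_c.npz")["color"]
cv2.imwrite("pics/cz.png",cv2.resize(f[165:215,295:345,::-1],None,fx=12,fy=12,interpolation=cv2.INTER_NEAREST))
E
```

```text
0 [[310, 175, 14, 22, 194], [290, 226, 56, 24, 108]]
a [[307, 174, 23, 25, 231], [329, 175, 51, 16, 347], [290, 226, 56, 24, 108]]
b [[307, 174, 31, 28, 233], [334, 176, 46, 17, 338], [290, 226, 56, 24, 117]]
c [[307, 166, 42, 40, 318], [340, 178, 40, 17, 308], [290, 226, 56, 24, 131]]
20 [309.1 173.2] [323.8 198. ]
30 [312.9 174.5] [327.6 199.4]
35 [314.9 175.2] [329.4 200.1]
38 [316.  175.6] [330.6 200.5]
40 [316.8 175.8] [331.3 200.8]
45 [318.8 176.5] [333.2 201.5]
51 [321.1 177.3] [335.5 202.4]
73 [329.9 180.3] [344.2 205.6]
95 [338.7 183.3] [353.1 208.9]
```

View pics/cz.png

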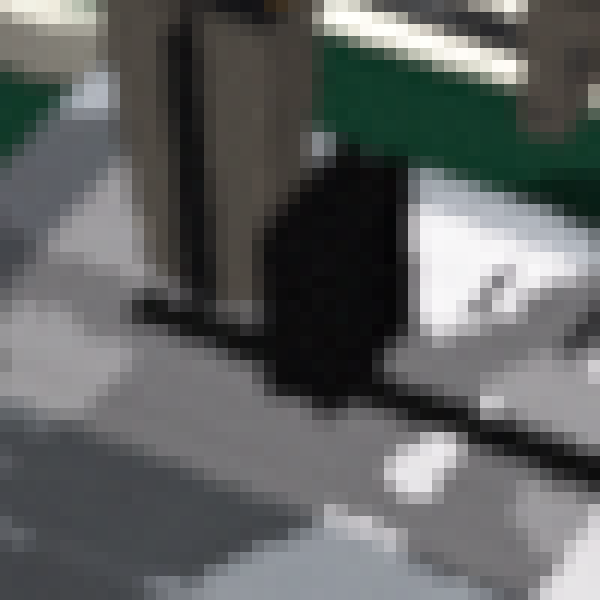

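jog_arm(
  motion=[
    {"travel":[-0.003,0,0],"rot":[0,0,0],"gripper":-1},
    {"travel":[0,0,0],"rot":[0,0,0],"gripper":-1},
  ],
)

```text
t: 4.65
eef_pos: [514.0, -45.5, 286.7]
tcp_rot: [[0.202, -0.979, -0.0], [-0.979, -0.202, 0.001], [-0.001, -0.0, -1.0]]
wrist_force: [-0.7, -1.2, 0.7]
grip_width: 0.5
```

jog_arm(
  motion=[
    {"travel":[-0.003,0,0],"rot":[0,0,0],"gripper":-1},
    {"travel":[0,0,0],"rot":[0,0,0],"gripper":-1},
  ],
)

```text
t: 4.9
eef_pos: [513.3, -42.6, 286.7]
tcp_rot: [[0.202, -0.979, -0.0], [-0.979, -0.202, 0.0], [-0.001, 0.0, -1.0]]
wrist_force: [-0.2, -0.3, -0.3]
grip_width: 0.4
```

jog_arm(
  motion=[
    {"travel":[-0.003,0,0],"rot":[0,0,0],"gripper":-1},
    {"travel":[0,0,0],"rot":[0,0,0],"gripper":-1},
  ],
)

```text
t: 5.15
eef_pos: [512.7, -39.8, 286.7]
tcp_rot: [[0.202, -0.979, -0.0], [-0.979, -0.202, 0.0], [-0.0, 0.0, -1.0]]
wrist_force: [0.5, -0.3, -0.7]
grip_width: 0.3
```

```bash
python3 look.py d;  python3 - <<'E'
import numpy as np,cv2
f=np.load("scene_d.npz")["color"]
cv2.imwrite("pics/dz.png",cv2.resize(f[165:215,295:355,::-1],None,fx=12,fy=12,interpolation=cv2.INTER_NEAREST))
E
```

```text
t 5.15 tip [512.7 -39.8  96.6] Rx [ 0.202 -0.979 -0.   ] Rz [-0.  0. -1.] s 22.5 lat 1.5 F [ 0.5 -0.3 -0.7] w 0.3
tool delta [49.5  1.7  1.6]
```

View pics/dz.png

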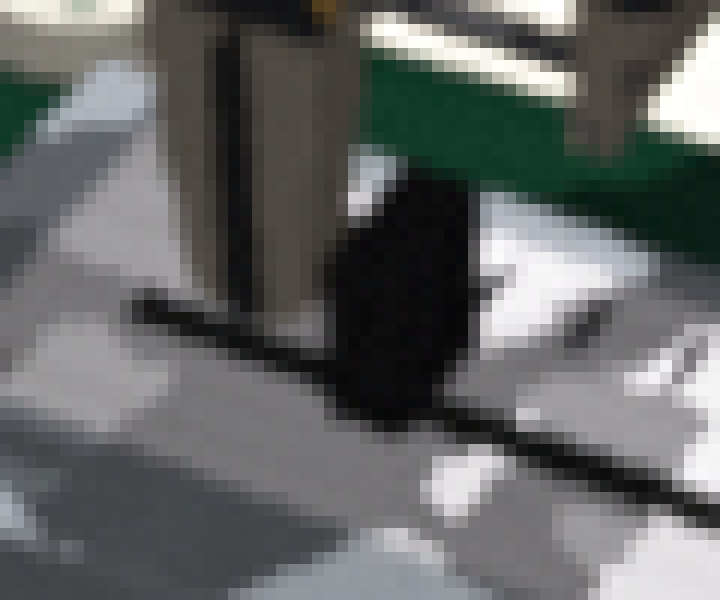

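jog_arm(
  motion=[
    {"travel":[-0.003,0,0],"rot":[0,0,0],"gripper":-1},
    {"travel":[-0.003,0,0],"rot":[0,0,0],"gripper":-1},
    {"travel":[-0.003,0,0],"rot":[0,0,0],"gripper":-1},
  ],
)

```text
t: 5.62
eef_pos: [511.1, -32.1, 286.8]
tcp_rot: [[0.202, -0.979, 0.001], [-0.979, -0.202, -0.003], [0.004, -0.0, -1.0]]
wrist_force: [0.9, -5.9, -1.4]
grip_width: 0.4
```

jog_arm(
  motion=[
    {"travel":[-0.003,0,0],"rot":[0,0,0],"gripper":-1},
  ],
)

```text
t: 5.75
eef_pos: [510.5, -28.9, 286.8]
tcp_rot: [[0.201, -0.98, 0.001], [-0.98, -0.201, -0.002], [0.002, -0.0, -1.0]]
wrist_force: [1.1, -3.9, -0.7]
grip_width: 0.2
```

jog_arm(
  motion=[
    {"travel":[-0.003,0,0],"rot":[0,0,0],"gripper":-1},
  ],
)

```text
t: 5.88
eef_pos: [509.8, -25.4, 286.7]
tcp_rot: [[0.201, -0.98, 0.0], [-0.98, -0.201, -0.0], [0.0, -0.0, -1.0]]
wrist_force: [-0.2, -1.8, -1.5]
grip_width: 0.1
```

jog_arm(
  motion=[
    {"travel":[-0.002,0,0],"rot":[0,0,0],"gripper":-1},
  ],
)

```text
t: 6.0
eef_pos: [509.3, -23.0, 286.7]
tcp_rot: [[0.201, -0.98, -0.0], [-0.98, -0.201, 0.001], [-0.001, -0.0, -1.0]]
wrist_force: [-0.7, -1.0, 0.1]
grip_width: 0.5
```

jog_arm(
  motion=[
    {"travel":[-0.002,0,0],"rot":[0,0,0],"gripper":-1},
    {"travel":[0,0,0],"rot":[0,0,0],"gripper":-1},
  ],
)

```text
t: 6.25
eef_pos: [508.8, -21.1, 286.6]
tcp_rot: [[0.202, -0.979, -0.0], [-0.979, -0.202, 0.001], [-0.001, 0.0, -1.0]]
wrist_force: [-0.7, -0.6, 0.3]
grip_width: -0.1
```

```bash
python3 look.py e;  python3 - <<'E'
import numpy as np,cv2
f=np.load("scene_e.npz")["color"]
cv2.imwrite("pics/ez.png",cv2.resize(f[165:215,300:360,::-1],None,fx=12,fy=12,interpolation=cv2.INTER_NEAREST))
E
```

```text
t 6.25 tip [508.8 -21.   96.5] Rx [ 0.202 -0.979 -0.001] Rz [-0.     0.001 -1.   ] s 41.7 lat 1.4 F [-0.7 -0.6  0.3] w -0.1
tool delta [68.7  1.6  1.5]
```

View pics/ez.png

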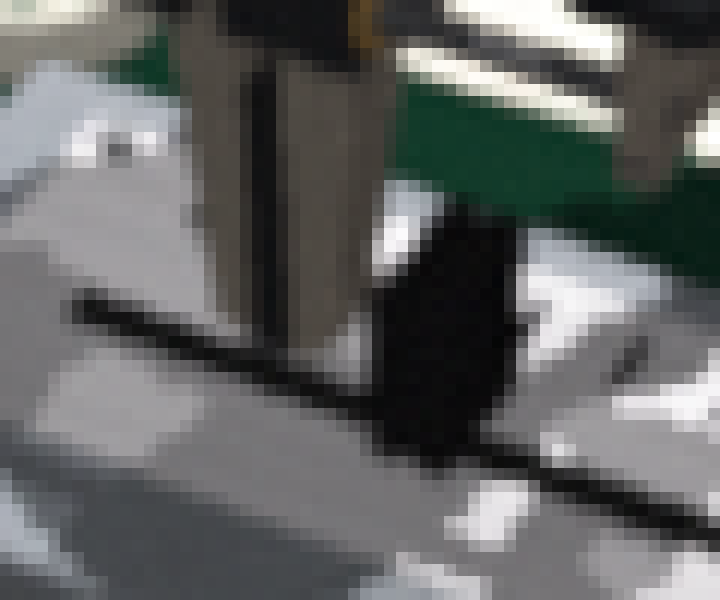

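jog_arm(
  motion=[
    {"travel":[-0.003,0,0],"rot":[0,0,0],"gripper":-1},
    {"travel":[-0.003,0,0],"rot":[0,0,0],"gripper":-1},
    {"travel":[-0.003,0,0],"rot":[0,0,0],"gripper":-1},
  ],
)

```text
t: 6.72
eef_pos: [507.2, -12.9, 286.8]
tcp_rot: [[0.202, -0.979, 0.001], [-0.979, -0.202, -0.002], [0.002, -0.0, -1.0]]
wrist_force: [0.0, -7.1, -2.8]
grip_width: 0.3
```

jog_arm(
  motion=[
    {"travel":[-0.003,0,0],"rot":[0,0,0],"gripper":-1},
  ],
)

```text
t: 6.85
eef_pos: [506.7, -10.5, 286.8]
tcp_rot: [[0.202, -0.979, 0.001], [-0.979, -0.202, -0.003], [0.003, -0.0, -1.0]]
wrist_force: [0.7, -6.2, -1.9]
grip_width: 0.7
```

jog_arm(
  motion=[
    {"travel":[-0.003,0,0],"rot":[0,0,0],"gripper":-1},
  ],
)

```text
t: 6.98
eef_pos: [506.0, -7.3, 286.8]
tcp_rot: [[0.201, -0.98, 0.001], [-0.98, -0.201, -0.002], [0.002, -0.0, -1.0]]
wrist_force: [0.6, -4.0, -2.0]
grip_width: 0.5
```

jog_arm(
  motion=[
    {"travel":[-0.002,0,0],"rot":[0,0,0],"gripper":-1},
  ],
)

```text
t: 7.1
eef_pos: [505.5, -4.8, 286.7]
tcp_rot: [[0.201, -0.98, 0.0], [-0.98, -0.201, -0.0], [0.0, -0.0, -1.0]]
wrist_force: [0.7, -1.7, -0.7]
grip_width: 0.5
```

jog_arm(
  motion=[
    {"travel":[-0.002,0,0],"rot":[0,0,0],"gripper":-1},
    {"travel":[0,0,0],"rot":[0,0,0],"gripper":-1},
  ],
)

```text
t: 7.35
eef_pos: [505.0, -2.4, 286.7]
tcp_rot: [[0.202, -0.979, -0.0], [-0.979, -0.202, 0.001], [-0.001, 0.0, -1.0]]
wrist_force: [-0.1, 0.6, 0.3]
grip_width: 0.5
```

```bash
python3 look.py f;  python3 - <<'E'
import numpy as np,cv2
f=np.load("scene_f.npz")["color"]
cv2.imwrite("pics/fz.png",cv2.resize(f[170:220,310:370,::-1],None,fx=12,fy=12,interpolation=cv2.INTER_NEAREST))
E
```

```text
t 7.35 tip [505.   -2.3  96.6] Rx [ 0.202 -0.979 -0.001] Rz [-0.     0.001 -1.   ] s 60.8 lat 1.4 F [-0.1  0.6  0.3] w 0.5
tool delta [87.8  1.7  1.5]
```

View pics/fz.png

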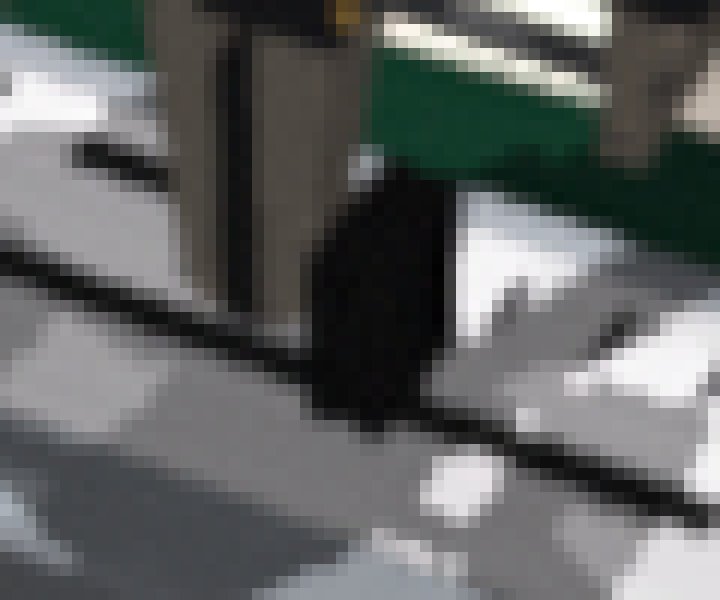

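jog_arm(
  motion=[
    {"travel":[-0.001,0,0],"rot":[0,0,0],"gripper":-1},
    {"travel":[0,0,0],"rot":[0,0,0],"gripper":-1},
    {"travel":[0,0,0],"rot":[0,0,0],"gripper":-1},
  ],
)

```text
t: 7.82
eef_pos: [504.9, -1.8, 286.7]
tcp_rot: [[0.201, -0.98, -0.0], [-0.98, -0.201, 0.0], [-0.0, -0.0, -1.0]]
wrist_force: [-0.0, 0.0, -0.3]
grip_width: 0.4
```

```bash
python3 look.py g;  python3 - <<'E'
import numpy as np,cv2
f=np.load("scene_g.npz")["color"]
cv2.imwrite("pics/gz.png",cv2.resize(f[170:220,310:370,::-1],None,fx=12,fy=12,interpolation=cv2.INTER_NEAREST))
E
```

```text
t 7.83 tip [504.9  -1.8  96.6] Rx [ 0.201 -0.98  -0.   ] Rz [-0.  0. -1.] s 61.3 lat 1.4 F [-0.   0.  -0.3] w 0.4
tool delta [88.3  1.7  1.6]
```

View pics/gz.png

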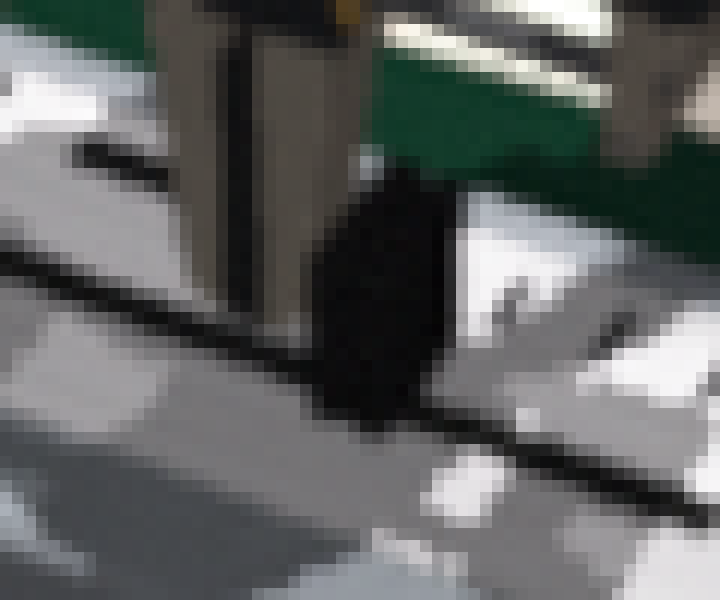

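jog_arm(
  motion=[
    {"travel":[-0.0015,0,0],"rot":[0,0,0],"gripper":-1},
    {"travel":[0,0,0],"rot":[0,0,0],"gripper":-1},
    {"travel":[0,0,0],"rot":[0,0,0],"gripper":-1},
  ],
)

```text
t: 8.3
eef_pos: [504.6, -0.3, 286.7]
tcp_rot: [[0.201, -0.979, -0.0], [-0.979, -0.201, 0.0], [-0.0, 0.0, -1.0]]
wrist_force: [-0.2, -0.3, -0.1]
grip_width: 0.3
```

```bash
python3 look.py h;  python3 - <<'E'
import numpy as np,cv2
f=np.load("scene_h.npz")["color"]
cv2.imwrite("pics/hz.png",cv2.resize(f[170:220,310:370,::-1],None,fx=12,fy=12,interpolation=cv2.INTER_NEAREST))
E
```

```text
t 8.3 tip [ 5.046e+02 -3.000e-01  9.660e+01] Rx [ 0.201 -0.979 -0.   ] Rz [-0.  0. -1.] s 62.7 lat 1.4 F [-0.2 -0.3 -0.1] w 0.3
tool delta [89.7  1.7  1.6]
```

View pics/hz.png

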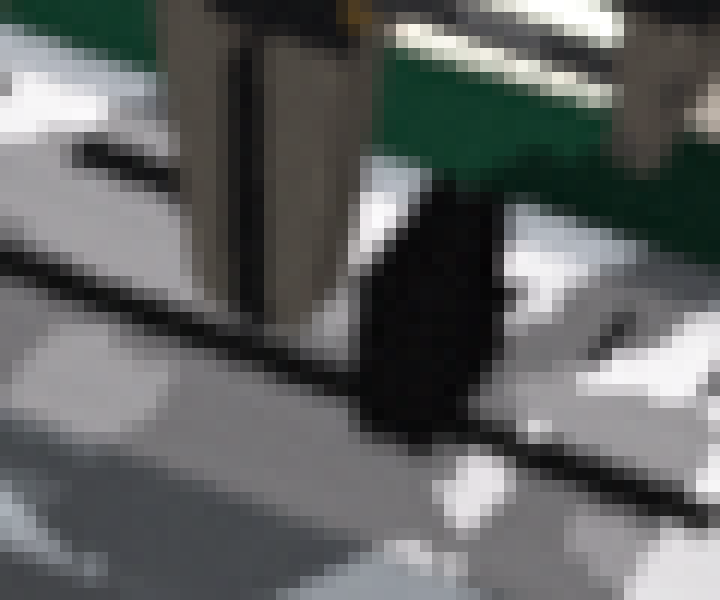

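jog_arm(
  motion=[
    {"travel":[0.01,0,0],"rot":[0,0,0],"gripper":-1},
    {"travel":[0.013,0,0],"rot":[0,0,0],"gripper":-1},
    {"travel":[0,0,-0.03],"rot":[0,0,0],"gripper":-1},
    {"travel":[0,0,-0.03],"rot":[0,0,0],"gripper":-1},
    {"travel":[0.045,0.008,0],"rot":[0,0,0],"gripper":-1},
    {"travel":[0.045,0.008,0],"rot":[0,0,0],"gripper":-1},
    {"travel":[0.045,0.008,0],"rot":[0,0,0],"gripper":-1},
    {"travel":[0.045,0.008,0],"rot":[0,0,0],"gripper":-1},
  ],
)

```text
t: 9.4
eef_pos: [513.9, -208.2, 346.8]
tcp_rot: [[0.201, -0.98, 0.0], [-0.98, -0.201, -0.0], [0.0, -0.0, -1.0]]
wrist_force: [0.9, -0.0, 0.4]
grip_width: 0.2
```

jog_arm(
  motion=[
    {"travel":[0.045,0.008,0],"rot":[0,0,0],"gripper":-1},
    {"travel":[0.045,0.007,0],"rot":[0,0,0],"gripper":-1},
    {"travel":[0,0,0],"rot":[0,0,0],"gripper":-1},
    {"travel":[0,0,0],"rot":[0,0,0],"gripper":-1},
  ],
)

```text
t: 9.9
eef_pos: [517.3, -297.1, 346.4]
tcp_rot: [[0.201, -0.98, -0.0], [-0.98, -0.201, 0.001], [-0.001, 0.0, -1.0]]
wrist_force: [0.2, 0.2, -0.8]
grip_width: 0.8
```

```bash
cat > look2.py <<'E'
import sys
from h import *
from rig import eyes
go(np.append(BT[:2],78))
for n in("scene","top"):
    f=eyes.grab_frame(n); np.savez(f"{n}_{sys.argv[1]}.npz",**f)
    cv2.imwrite(f"pics/{n}_{sys.argv[1]}.png",f["color"][:,:,::-1])
    print(n,proj(f,BT))
E
python3 look2.py i
```

```text
t 9.9 tip [ 517.3 -296.9  156.3] Rx [ 0.201 -0.98  -0.001] Rz [-0.     0.001 -1.   ] s -230.5 lat -45.1 F [ 0.2  0.2 -0.8] w 0.8
tool delta [ 0.6 -0.2 78.3]
scene [244.22154719 155.90748168]
top [440.88292501 225.91508605]
```

View pics/scene_i.png

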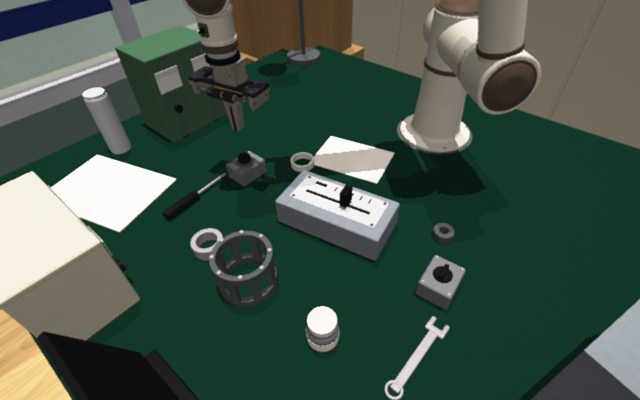

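View pics/top_i.png

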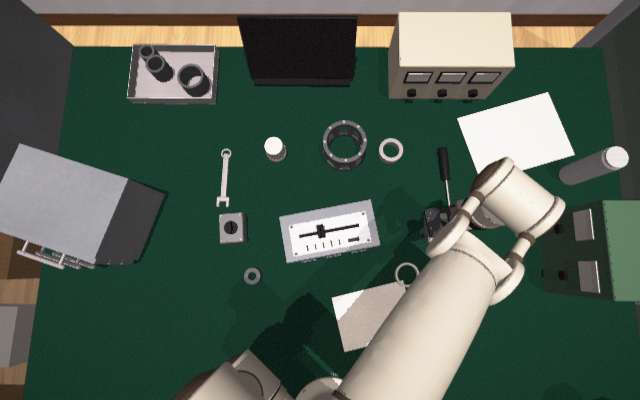

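jog_arm(
  motion=[
    {"travel":[0.0005,0,0.03],"rot":[0,0,0],"gripper":-1},
    {"travel":[0,0,0.03],"rot":[0,0,0],"gripper":-1},
    {"travel":[0,0,0.02],"rot":[0,0,0],"gripper":-1},
    {"travel":[0,0,0],"rot":[0,0,0],"gripper":-1},
    {"travel":[0,0,0],"rot":[0,0,0],"gripper":-1},
  ],
)

```text
t: 10.62
eef_pos: [518.2, -297.5, 268.0]
tcp_rot: [[0.202, -0.979, 0.002], [-0.979, -0.202, -0.001], [0.002, -0.001, -1.0]]
wrist_force: [0.3, -0.3, -0.7]
grip_width: 0.5
```

```bash
python3 look2.py j
python3 - <<'E'
import numpy as np,cv2
f=np.load("scene_j.npz")["color"]
cv2.imwrite("pics/jz.png",cv2.resize(f[110:190,200:290,::-1],None,fx=7,fy=7,interpolation=cv2.INTER_CUBIC))
E
```

```text
t 10.62 tip [ 518.5 -297.7   77.9] Rx [ 0.202 -0.979  0.002] Rz [ 0.002 -0.001 -1.   ] s -231.5 lat -44.1 F [ 0.3 -0.3 -0.7] w 0.5
tool delta [-0.5  0.8 -0.1]
scene [244.22154719 155.90748168]
top [440.88292501 225.91508605]
```

View pics/jz.png

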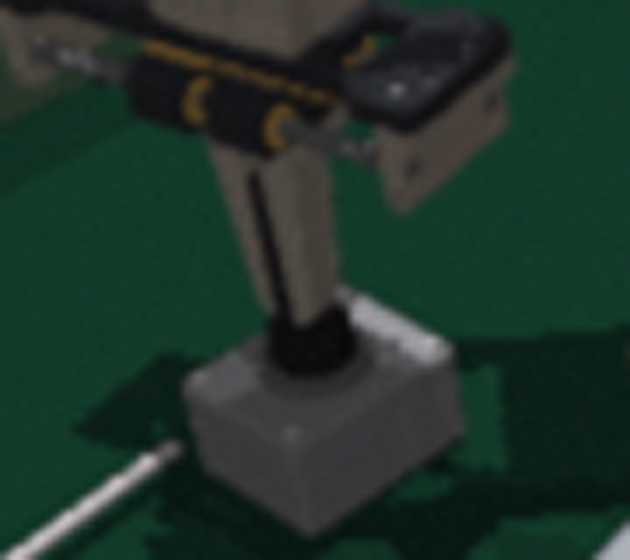

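jog_arm(
  motion=[
    {"travel":[0,0,0.005],"rot":[0,0,0],"gripper":-1},
    {"travel":[0,0,0.004],"rot":[0,0,0],"gripper":-1},
    {"travel":[0,0,0.002],"rot":[0,0,0],"gripper":-1},
    {"travel":[0,0,0.002],"rot":[0,0,0],"gripper":-1},
  ],
)

```text
t: 11.22
eef_pos: [517.8, -297.5, 254.0]
tcp_rot: [[0.201, -0.98, 0.0], [-0.98, -0.201, -0.0], [0.0, -0.0, -1.0]]
wrist_force: [-0.8, 0.8, 4.2]
grip_width: 0.3
```

jog_arm(
  motion=[
    {"travel":[0,0,0.0015],"rot":[0,0,0],"gripper":-1},
    {"travel":[0,0,0],"rot":[0,0,0],"gripper":-1},
  ],
)

```text
t: 11.48
eef_pos: [517.8, -297.5, 252.6]
tcp_rot: [[0.201, -0.98, 0.0], [-0.98, -0.201, -0.0], [0.0, -0.0, -1.0]]
wrist_force: [-1.1, 0.7, 4.4]
grip_width: 0.3
```

jog_arm(
  motion=[
    {"travel":[0,0,0.001],"rot":[0,0,0],"gripper":-1},
    {"travel":[0,0,0],"rot":[0,0,0],"gripper":-1},
  ],
)

```text
t: 11.72
eef_pos: [517.9, -297.5, 252.4]
tcp_rot: [[0.202, -0.979, 0.0], [-0.979, -0.202, -0.0], [0.0, -0.0, -1.0]]
wrist_force: [-3.2, 2.1, 10.2]
grip_width: 0.3
```

jog_arm(
  motion=[
    {"travel":[0,0,0.0005],"rot":[0,0,0],"gripper":-1},
    {"travel":[0,0,0],"rot":[0,0,0],"gripper":-1},
  ],
)

```text
t: 11.98
eef_pos: [517.9, -297.5, 252.4]
tcp_rot: [[0.202, -0.979, 0.0], [-0.979, -0.202, -0.0], [0.0, -0.0, -1.0]]
wrist_force: [-4.1, 3.2, 12.8]
grip_width: 0.8
```

```bash
python3 look2.py k
python3 - <<'E'
import numpy as np,cv2
f=np.load("scene_k.npz")["color"]
cv2.imwrite("pics/kz.png",cv2.resize(f[110:190,200:290,::-1],None,fx=7,fy=7,interpolation=cv2.INTER_CUBIC))
E
```

```text
t 11.97 tip [ 518.  -297.6   62.3] Rx [ 0.202 -0.979  0.   ] Rz [ 0. -0. -1.] s -231.2 lat -44.6 F [-4.1  3.2 12.8] w 0.8
tool delta [ -0.2   0.3 -15.7]
scene [244.22154719 155.90748168]
top [440.88292501 225.91508605]
```

View pics/kz.png

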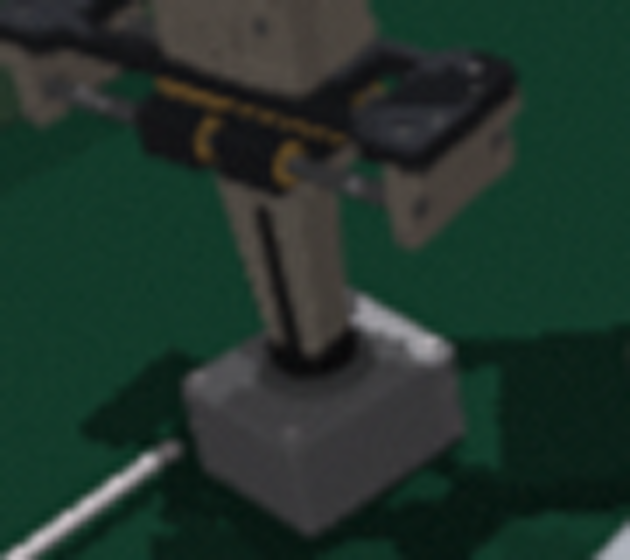

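jog_arm(
  motion=[
    {"travel":[0,0,-0.004],"rot":[0,0,0],"gripper":-1},
    {"travel":[0,0,-0.006],"rot":[0,0,0],"gripper":-1},
    {"travel":[0,0,-0.02],"rot":[0,0,0],"gripper":-1},
    {"travel":[0,0,-0.04],"rot":[0,0,0],"gripper":-1},
    {"travel":[0,0,-0.05],"rot":[0,0,0],"gripper":-1},
    {"travel":[0.04,0.04,-0.02],"rot":[0,0,0],"gripper":-1},
    {"travel":[0.04,0.04,0],"rot":[0,0,0],"gripper":-1},
    {"travel":[0.04,0.04,0],"rot":[0,0,0],"gripper":-1},
  ],
)

```text
t: 13.08
eef_pos: [423.3, -440.1, 392.2]
tcp_rot: [[0.202, -0.979, 0.001], [-0.979, -0.202, -0.001], [0.001, -0.001, -1.0]]
wrist_force: [-0.5, -0.6, -0.2]
grip_width: 0.4
```

jog_arm(
  motion=[
    {"travel":[0.04,0.04,0],"rot":[0,0,0],"gripper":-1},
    {"travel":[0.03,0.04,0],"rot":[0,0,0],"gripper":-1},
    {"travel":[0,0,0],"rot":[0,0,0],"gripper":-1},
    {"travel":[0,0,0],"rot":[0,0,0],"gripper":-1},
  ],
)

```text
t: 13.58
eef_pos: [360.4, -523.3, 391.1]
tcp_rot: [[0.201, -0.98, 0.0], [-0.98, -0.201, 0.0], [-0.0, -0.001, -1.0]]
wrist_force: [0.1, -0.3, -0.5]
grip_width: 0.5
```

```bash
python3 look2.py l
python3 - <<'E'
import numpy as np,cv2
a=np.load("scene_l.npz")["color"];t=np.load("top_l.npz")["color"]; t0=np.load("top0.npz")["color"]
r=lambda x,f:cv2.resize(x[:,:,::-1],(390,290),interpolation=cv2.INTER_CUBIC)
cv2.imwrite("pics/lz.png",np.vstack([np.hstack([r(a[145:250,215:405],0),r(t[195:265,270:380],0)]),np.hstack([r(t0[200:265,395:475],0),r(t[200:265,395:475],0)])]))
E
```

```text
t 13.57 tip [ 360.4 -523.2  201. ] Rx [ 0.201 -0.98  -0.   ] Rz [ 0.  0. -1.] s -421.1 lat -243.8 F [ 0.1 -0.3 -0.5] w 0.5
tool delta [-189.5 -199.3  123.2]
scene [244.22154719 155.90748168]
top [440.88292501 225.91508605]
```

View pics/lz.png

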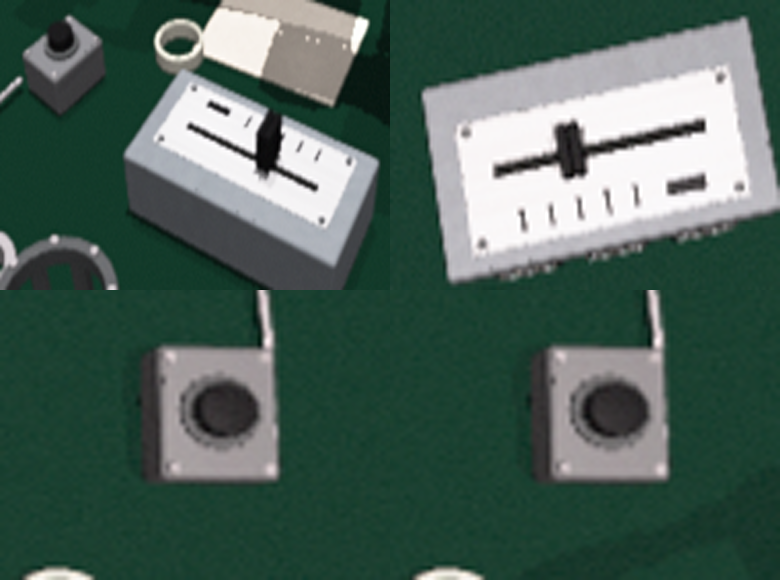

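View pics/top_l.png

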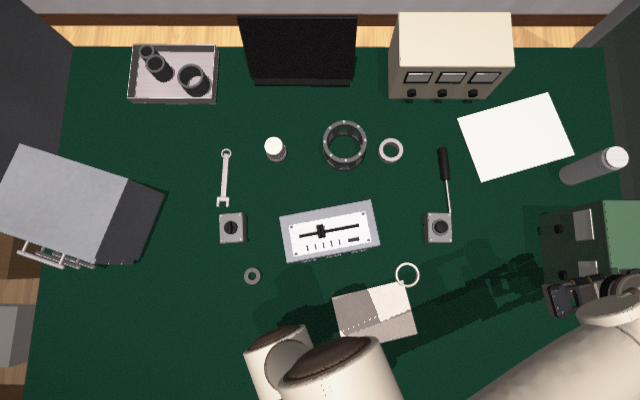

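Run:
```python
from h import *
f=dict(np.load("top_l.npz"));p=ray(f,(319.9,230.9),123);print((p-S0)@TY)
for L in(73,95,117):print(L,proj(f,S0+L*TY+[0,0,48]))
from rig import ctrl
print(ctrl.job_done())
```

```text
96.2688676931162
73 [328.5487727  228.39703367]
95 [320.22454902 229.96674234]
117 [311.89445184 231.53755858]
the job is handed in; nothing more can be done
None
```

The lever is seated in the third notch and the button was pressed fully down and released. I handed the job in at about 13.6 s.

- **Lever:** I pushed it on its rear face with the outside of the closed fingers. It clicked into notches 1, 2 and 3, and I checked each one in the images. On the third hump it balanced on the crest, and two small nudges (1 mm, then 1.5 mm) let it snap into notch 3. The last top view puts it at 96 mm, against 95 mm for notch 3 and 117 mm for notch 4; it never went past notch 3.
- **Button:** I pressed it straight down from above until it stopped, with the fingertips at 62.3 mm (the cap's top stands at 68 mm when up). The upward force on the tool rose to about 13 N with no further travel. I then lifted straight off and moved clear.
- **Final checks:** In the last images the button cap is up, the button box looks unmoved compared with the first picture, and the other objects stand as before. The arm is clear of everything, with about zero force on the wrist. No check disagreed beyond the 1–2 mm measuring error.

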